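Change the portion wheel on a sweets filler

TASK

Change over the tub filler: lift the round drum wheel off the machine's drive shaft, stand it upright in the empty cell of the divided crate and let go of it. Then take the four-vaned wheel from the crate, turn it until its slots mesh with the ribs of the shaft, slide it on and push it fully down against the sprung seat. Finish while still gripping it and keeping it pressed fully down (the retaining pin goes in next); leave the other wheel, the tubs and everything else where they are.

Things in the scene. Friction and masses are not known exactly. Their poses are not given: they have to be found in the camera images.
- drum_wheel: Wheel to take off: white plastic, 96 mm tall, 0.13-0.25 kg. Origin: centre of underside, z up. 0-32 mm: 36 mm square foot, cut from below by two crossing slots along its x and y, 11 mm wide, 32 mm deep, right through. 32-54 mm: solid round drum, 64 mm across. At 54-58 mm a 36 mm round cap; above it the grip bar. Starts on the shaft, meshed, on the seat.
- drum_wheel_grip (a point): Gripping point of the drum wheel, on its axis, 80 mm above its underside; axes as the wheel's. The upright grip bar spans 58 to 96 mm above the underside, 14 mm thick (flats face +-y), 36 mm long (along x).
- vane_wheel: Wheel to fit: white plastic, 96 mm tall, 0.13-0.25 kg. Origin: centre of underside, z up. 0-32 mm: 36 mm square foot, cut from below by two crossing slots along its x and y, 11 mm wide, 32 mm deep, right through. 32-54 mm: four 5 mm thick vanes, a cross 64 mm across along x and y, above the slots. At 54-58 mm a 36 mm round cap; above it the grip bar. Starts in a crate cell, any yaw; fits at any quarter turn.
- vane_wheel_grip (a point): Gripping point of the four-vaned wheel, on its axis, 80 mm above its underside; axes as the wheel's. The upright grip bar spans 58 to 96 mm above the underside, 14 mm thick (flats face +-y), 36 mm long (along x).
- disc_wheel: A third wheel that stays in the crate: same foot, cap, grip bar and height, but with only a thin disc, 64 mm across and 6 mm thick, on a slim neck. Origin: centre of its underside. Do not move or tip it.
- small_tub: A small closed tub, 58 mm across the lid and 55 mm tall, in another cell of the crate; stays there. Origin: centre of its underside.
- crate: Fixed grey open crate, 168 x 168 mm, 45 mm tall, walls and the two crossing dividers 4 mm thick, so four cells of 78 x 78 mm with centres 41 mm from the crate's centre along its x and y; cell floors 4 mm above the counter. At any yaw. Origin: centre of its underside.
- free_cell (a point): Centre of the floor of the crate's one empty cell (4 mm above the counter); axes as the crate's, z up.
- filler: Fixed steel filling machine, a box 200 (x) x 180 (y) mm, its deck 70 mm above the counter; on the deck a round rim, 92 mm inside diameter, 12 mm high, around the drive. Origin: centre of its underside.
- drive: The machine's fixed upright drive shaft (it does not turn): two crossing ribs along its own x and y, each 8 mm wide and 30 mm long, rising 34 mm above the deck, their top edges rounded (4 mm radius). Origin: on the shaft's axis at deck level (70 mm above the counter), z up. Its yaw differs from the machine's.
- seat (a joint): Sprung round seat plate, 52 mm across, around the shaft. 0 = up (its top 14 mm above the deck, 20 mm below the shaft's tip), 0.008 m = fully down at its stop (top 6 mm above the deck). The spring pushes up with about 5 N at the top, 10 N at the stop; it carries a wheel's weight without moving. A meshed wheel's underside pushes it down.
- tub_near: Closed tub, 76 mm across, 65 mm tall, on the counter between machine, crate and robot. Stays where it is. Origin: centre of its underside.
- tub_far: Closed tub, 84 mm across, 75 mm tall, beyond machine and crate. Stays where it is. Origin: centre of its underside.
- tub_left: Closed tub, 84 mm across, 70 mm tall, at the left. Stays where it is. Origin: centre of its underside.
- tub_right: Closed tub, 84 mm across, 75 mm tall, at the right. Stays where it is. Origin: centre of its underside.
- jar: Jar with lid, 68 mm across, 100 mm tall, at the right. Stays where it is. Origin: centre of its underside.
- scoop: Long metal spoon, 200 mm, lying at the left. Stays where it is. Origin: under its middle.
There are look-alikes about, which are no part of the job. What is shaped like the drum_wheel but purple is not meant.

How it is judged:
On the way, in this order (a step that is already met when the one before it is completed fails the run):
1. the drum wheel stands upright in the crate's empty cell, let go (horizontal distance between drum_wheel and free_cell below 0.03 m and z of drum_wheel in the frame of free_cell below 0.008 m and angle between drum_wheel's own z axis and vertical below 0.15 rad and contact force between the fingers and drum_wheel below 0.2 N and linear speed of drum_wheel below 0.03 m/s), for 0.2 s.
2. the four-vaned wheel is meshed: slid over the shaft's ribs, upright (horizontal distance between vane_wheel and drive below 0.004 m and angle between vane_wheel's own z axis and vertical below 0.1 rad and (angle between the x axis of vane_wheel and the x axis of drive, either way round below 0.17 rad or angle between the x axis of vane_wheel and the y axis of drive, either way round below 0.17 rad) and z of vane_wheel in the frame of drive below 0.022 m), for 0.1 s.
At the end, for the whole second after the job is handed in: Drum wheel upright (0.15 rad) on the empty cell's floor, under 30 mm from its centre, let go. Vaned wheel meshed (axis within 4 mm, tilt 0.1 rad, slots to ribs 0.17 rad), seat at least 6 of 8 mm down, underside under 9 mm above deck, gripped (over 3 N), at rest through the last second (all of step 1 and horizontal distance between vane_wheel and drive below 0.004 m and angle between vane_wheel's own z axis and vertical below 0.1 rad and (angle between the x axis of vane_wheel and the x axis of drive, either way round below 0.17 rad or angle between the x axis of vane_wheel and the y axis of drive, either way round below 0.17 rad) and value of joint seat above 0.006 m and z of vane_wheel in the frame of drive below 0.009 m and contact force between the fingers and vane_wheel above 3 N and linear speed of vane_wheel below 0.02 m/s); the arm keeps its last pose, push and grip.
It fails at once if the disc wheel or the small tub in the crate is moved over 25 mm or tipped (distance of any of disc_wheel, small_tub from where it was at the start of the episode above 0.025 m or angle between any of disc_wheel, small_tub's own z axis and vertical above 0.35 rad).
It fails at once if something else on the counter is moved over 30 mm (distance of any of tub_near, tub_far, tub_left, tub_right, jar, scoop from where it was at the start of the episode above 0.03 m).
It also fails if it takes over 64 s, if anything falls off the work surface, if the arm or the gripper's body presses on something with over 40 N, if the wrist force passes 120 N, or if a joint passes its speed limit or range.

ROBOT

A 6-joint arm with a two-finger parallel gripper is mounted at the origin on the work surface. World frame = base frame: x ahead of the robot, y to its left, z up, the work surface at z = 0. Lengths are in m, angles in rad, forces in N, time in s.
With the tool pointing down it reaches from about 0.25 to 0.775 m from the base axis. Payload 4 kg.
Tool frame: the origin (TCP) lies where the fingers leave the gripper's body, on its centre line; the fingertips stand 73 mm ahead of it and the grasp point (between the pads) lies 54 mm ahead of it (bot.grasp_offset is the distance from the TCP to the grasp point, in m); z points along the fingers, y is the line along which they close (so a half turn about z gives the same grasp; the last joint's range is limited). The gripper opens to 85 mm and grips with 20 to 120 N. Pads are 22 mm wide; open, the fingers measure 114 mm over their backs; the gripper's body (76 mm by 85 mm) begins 54 mm behind the grasp point. The pads swing forward as they close: fully open they stand 13 mm farther back than shut.
Start: joints at [-1.23, 0.087, 1.371, -0, 1.684, -0.103], TCP at [0.236, -0.497, 0.304] pointing down, gripper open.
Joint ranges: [-3.1, 3.1], [-0.76, 2.03], [0.27, 2.55], [-1.08, 4.22], [0.17, 2.65], [-2.57, 2.57]. Speed limits (rad/s): [2.79, 2.79, 3.14, 3.14, 3.14, 3.14].

INTERFACE

Orientations are given as [roll, pitch, yaw] about the fixed x, y, z axes, in that order (R = Rz(yaw) Ry(pitch) Rx(roll)).
In Python, from rig import bot gives the robot as it stands. The module is installed in compiled form; this text tells all that it offers.
- The arm moves only by the tool play_rows, never from a script. Its argument "plan" is a list of rows, each an object with "dp": the shift along the tool's x, y, z in m, a list of three; "twist": the turn about the tool's z in rad. A call has 1 to 12 rows; each row is the pose to reach, as a shift and turn from the pose commanded when the call began, along the tool's axes at that moment; what a row does not reach only later rows make up. A row lasts 1/10 s, in which the tool goes at most 50 mm and 8.59 degrees, less where a joint would pass 70% of its speed; a pose out of reach is approached as far as the arm can. A call with a gripper value outside its range is refused whole. "gripper" is the finger opening in m, from 0 to 0.0854, set as the call begins (left out, the last holds). The fingers move at their own pace and stop on an object; "squeeze" is the grip in N (left out, the last holds). Time passes only in rows, so rows that repeat a pose let the fingers close. It gives the time, the measured TCP pose, the force, the opening and the grip force at its end, in the units of the state.
- bot.get_obs(): the state, without advancing time (a new reading comes with each control period).
- bot.read_camera(name): name is "scene" or "top"; returns a dict with "image" (400x640x3 uint8, red, green, blue), "mtx" (3x3 intrinsics, pixels), "R" (3x3) and "t" (3): a world point X has camera coordinates R X + t. Camera axes: x right, y down, z forward; pixel columns grow to the right and rows downward; lengths in m; the calibration is good to about 2 mm. A picture is of the moment at which its call begins. There is no depth.
- bot.job_done(): hands the job in; it is judged then, once.
The state is a dict: "time_s": time; "joint_positions": joint angles; "joint_velocities": joint speeds; "joint_torque": joint torques, N m; "tool_pos": TCP position; "tcp_rot": TCP orientation; "wrist_force": force on the tool from outside, world axes, zero at the start; "wrist_torque": the same for the moment, N m; "gripper_width": opening from 0.0 (shut) to 1.0 (fully open); "grip_force": force on a finger pad.
Only numpy, scipy, OpenCV 4.12 (cv2) and the standard library are available. Lean on these libraries where they do the work, as an engineer would, in place of code of your own. Each camera call takes 0.05 s, during which the arm holds its last target. There are 200 camera calls.

## Working session

There is one attempt and no reset: what is moved stays moved. The work goes in short steps, Python scripts to look and compute and a tool call to move; the robot and the scene stay as the last step left them, time stands still between calls to the robot, and variables do not carry over. Pictures are saved under pics/ and viewed, at most 10 in all, crops included, and the job is handed in when it is done.

Besides the shell and the picture viewer there is one more tool, called after "Call:" as name([rows], argument=value, ...), one row to a line, values as JSON. play_rows: Moves the arm, as the interface text tells. Its arguments: {"type":"object","properties":{"plan":{"type":"array"},"gripper":{"type":"number"},"squeeze":{"type":"number"}},"required":["plan"]}

```bash
mkdir -p pics; python3 - <<'E'
from rig import bot
import cv2,numpy as np,pickle
for n in("scene","top"):
    c=bot.read_camera(n);pickle.dump(c,open(n+".pkl","wb"));cv2.imwrite(f"pics/{n}0.png",c["image"][:,:,::-1]);print(n,c["mtx"].round(1).tolist(),(-c["R"].T@c["t"]).round(3),c["R"].round(3).tolist())
o=bot.get_obs();print({k:np.round(v,3) for k,v in o.items()},bot.grasp_offset)
E
```

```text
scene [[425.7, 0.0, 313.4], [0.0, 425.7, 205.8], [0.0, 0.0, 1.0]] [ 1.511 -0.247  0.757] [[0.238, 0.971, 0.013], [0.523, -0.117, -0.844], [-0.819, 0.208, -0.535]]
top [[516.6, 0.0, 314.0], [0.0, 516.6, 204.4], [0.0, 0.0, 1.0]] [ 0.382 -0.     1.821] [[-0.005, -1.0, -0.003], [-0.994, 0.005, -0.108], [0.108, 0.003, -0.994]]
{'time_s': np.float64(0.1), 'joint_positions': array([-1.23 ,  0.088,  1.372,  0.   ,  1.684, -0.103]), 'joint_velocities': array([-0.002, -0.003, -0.003, -0.001,  0.001,  0.001]), 'joint_torque': array([ 1.0000e-03, -3.5301e+01, -3.1422e+01, -0.0000e+00,  8.0000e-03,
       -0.0000e+00]), 'tool_pos': array([ 0.236, -0.496,  0.303]), 'tcp_rot': array([-3.14 , -0.   ,  0.444]), 'wrist_force': array([-1.158,  0.083,  0.082]), 'wrist_torque': array([-0.006,  0.007,  0.014]), 'grip_force': np.float64(0.0), 'gripper_width': np.float64(1.002)} 0.0539
```

View pics/scene0.png

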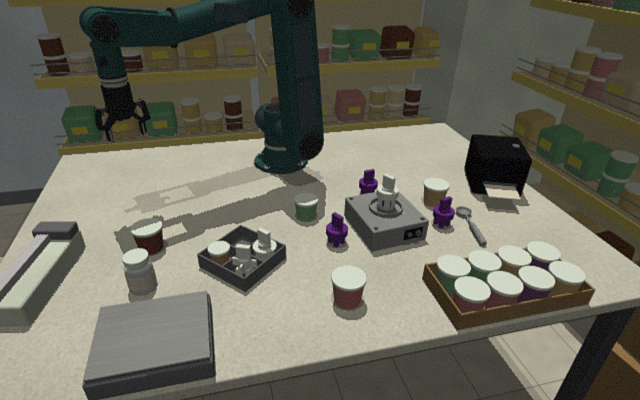

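View pics/top0.png

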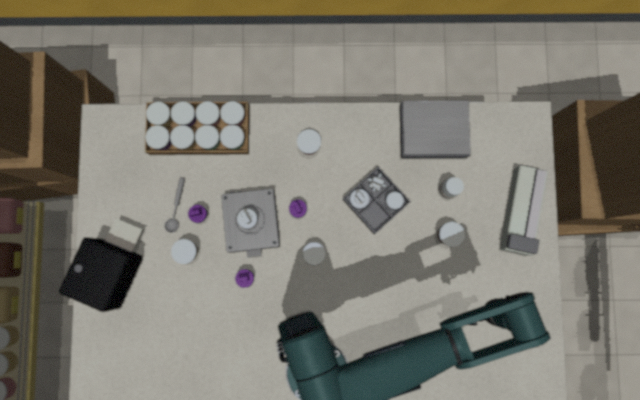

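The top view shows the white drum wheel on the machine at (247,217). The purple look-alikes are at (198,213), (298,208) and (245,278). The crate is at (376,199), with its wheels at about (377,182) and (360,199), the small tub at (396,201) and the empty cell at (376,215). I'll check these choices in one close crop.

```bash
python3 - <<'E'
import cv2,pickle,numpy as np
t=pickle.load(open("top.pkl","rb"))["image"];s=pickle.load(open("scene.pkl","rb"))["image"]
f=lambda im,u,v,w,h:cv2.resize(im[v:v+h,u:u+w],(400,300),interpolation=cv2.INTER_CUBIC)
a=np.vstack([np.hstack([f(t,215,184,68,51),f(t,336,166,84,63)]),np.hstack([f(s,335,165,100,75),f(s,192,218,100,75)])])
cv2.imwrite("pics/crop1.png",a[:,:,::-1])
E
```

```text
(no output)
```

View pics/crop1.png

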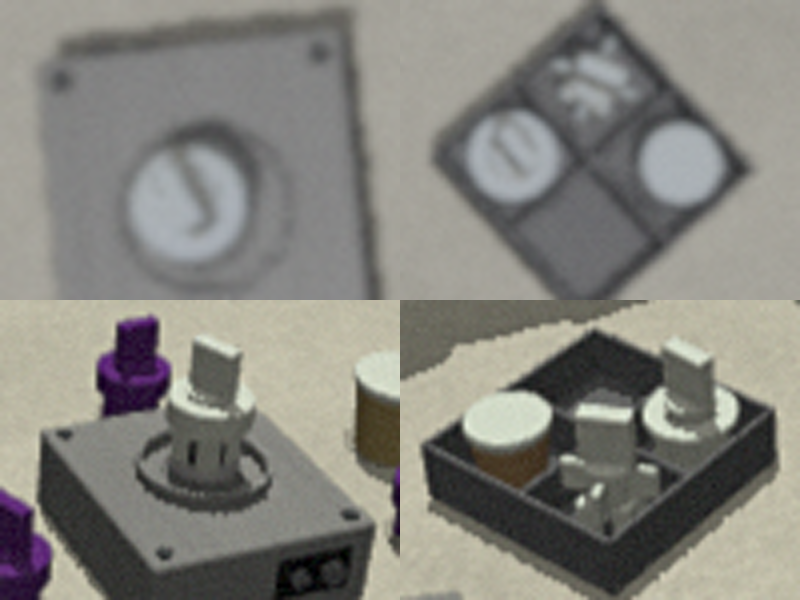

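The crop confirms it. The white drum wheel sits on the shaft. In the crate, the vane wheel is in the top cell at (377,182), the disc wheel in the left cell and the tub in the right. The bottom cell at (376,215) is empty. Next I'll measure.

```bash
cat > h.py <<'E'
import numpy as np,cv2,pickle
def cast(c,uv,z):
    uv=np.atleast_2d(uv).astype(float);d=np.c_[uv,np.ones(len(uv))]@np.linalg.inv(c["mtx"]).T@c["R"]
    o=-c["R"].T@c["t"];return (o+d*((z-o[2])/d[:,2])[:,None])[:,:2]
def blobs(c,roi,thr,k=6,inv=False,ch=None):
    u,v,w,h=roi;g=cv2.cvtColor(c["image"],cv2.COLOR_RGB2GRAY)[v:v+h,u:u+w]
    g=cv2.resize(g,None,fx=k,fy=k,interpolation=cv2.INTER_CUBIC)
    m=((g<thr) if inv else (g>thr)).astype(np.uint8)
    cs=cv2.findContours(m,cv2.RETR_EXTERNAL,cv2.CHAIN_APPROX_NONE)[0]
    return [(x[:,0]+.5)/k-.5+[u,v] for x in sorted(cs,key=cv2.contourArea)[::-1]]
def rect(p):
    (c,(w,h),a)=cv2.minAreaRect((p*1000).astype(np.float32))
    if w<h:w,h,a=h,w,a+90
    return np.round(c,1),round(w,1),round(h,1),round((a+90)%180-90,1)
E
python3 - <<'E'
from h import *
s=pickle.load(open("scene.pkl","rb"));t=pickle.load(open("top.pkl","rb"))
print("drum disc")
for th in(150,165,180):
    b=blobs(t,(230,198,34,34),th)[0];p=cast(t,b,.138);print(th,cv2.fitEllipse((p*1000).astype(np.float32)))
print("crate")
for th in(85,100,115):
    for b in blobs(t,(338,160,76,76),th,inv=True)[:1]:print(th,rect(cast(t,b,.045)),b.min(0),b.max(0))
for n,roi,z in(("drumbar",(376,170,24,20),.180),("vanebar",(230,235,24,20),.100),("discbar",(254,225,20,20),.100)):
    for th in(190,205,220):
        for b in blobs(s,roi,th)[:2]:print(n,th,rect(cast(s,b,z)),b.min(0).round(1),b.max(0).round(1))
g=cv2.cvtColor(s["image"],cv2.COLOR_RGB2GRAY)
print(g[174:184,380:400]);print(g[240:252,232:256])
E
```

```text
drum disc
150 ((519.8365478515625, 226.86769104003906), (56.00075912475586, 61.00252914428711), 15.167890548706055)
165 ((519.8804931640625, 225.75059509277344), (50.23106002807617, 55.50373458862305), 21.721153259277344)Traceback (most recent call last):
  File "<stdin>", line 5, in <module>
IndexError: list index out of range
```

```bash
python3 - <<'E'
from h import *
s=pickle.load(open("scene.pkl","rb"));t=pickle.load(open("top.pkl","rb"))
for th in(130,140,150):
    b=blobs(t,(230,198,34,34),th)[0];p=cast(t,b,.138);print(th,cv2.fitEllipse((p*1000).astype(np.float32)))
for th in(95,110,125,135):
    for b in blobs(t,(338,160,76,76),th,inv=True)[:1]:print(th,rect(cast(t,b,.045)),b.min(0),b.max(0))
for n,roi,z in(("drumbar",(376,170,24,20),.180),("vanebar",(230,235,24,20),.100),("discbar",(254,225,20,20),.100)):
    for th in(170,185,200,210,220):
        for b in blobs(s,roi,th)[:1]:print(n,th,rect(cast(s,b,z)),b.min(0).round(1),b.max(0).round(1))
g=cv2.cvtColor(s["image"],cv2.COLOR_RGB2GRAY);gt=cv2.cvtColor(t["image"],cv2.COLOR_RGB2GRAY)
print(g[174:184,380:400]);print(g[240:252,232:256]);print(gt[204:230,236:260]);print(gt[168:196,364:390])
E
```

```text
130 ((528.8792724609375, 222.34820556640625), (125.39564514160156, 131.3260955810547), 115.46263885498047)
140 ((519.3773193359375, 227.25111389160156), (58.87907409667969, 63.76106643676758), 15.984578132629395)
150 ((519.8365478515625, 226.86769104003906), (56.00075912475586, 61.00252914428711), 15.167890548706055)
95 (array([ 591.7, -207.6]), 168.6, 166.7, -48.3) [343.25       166.91666667] [408.58333333 232.58333333]
110 (array([ 592.2, -207.2]), 171.7, 171.3, -48.4) [342.75 165.75] [408.91666667 233.08333333]
125 (array([ 592.5, -207. ]), 175.0, 174.9, -48.4) [342.25 165.25] [409.58333333 233.58333333]
135 (array([ 592.5, -207. ]), 177.7, 177.4, -48.4) [341.91666667 164.91666667] [409.91666667 233.91666667]
drumbar 170 (array([538.2, 216.2]), 126.6, 69.6, -20.8) [375.6 169.6] [399.4 189.4]
drumbar 185 (array([538.1, 216.2]), 126.5, 69.6, -20.8) [375.6 169.6] [399.4 189.4]
drumbar 200 (array([568.7, 180.1]), 44.1, 12.3, -25.0) [377.4 181.6] [382.1 189.4]
drumbar 210 (array([574.5, 177.5]), 31.3, 11.1, -26.0) [377.6 184.1] [381.9 189.4]
drumbar 220 (array([576. , 172.7]), 24.1, 1.
[... 7918 characters left out ...]
38 119 105
   93  95  85  80  76  76  84  84]
 [115  91  82  86  91  94  97 101 115 131 133 119 110 115 125 120 109 101
   91  86  78  75  78  77  78  73]
 [146 126 100  83  84  92  96  95 107 116 121 110 104 105 106 109 103  90
   82  80  79  78  80  70  70  70]
 [165 156 129  99  84  82  87  87 101 106 111 107 104 105 104  99  89  80
   77  78  84  84  75  70  72  85]
 [170 166 152 127  94  79  80  82  89 101 107 108 104 103  97  90  81  76
   82  90  87  80  73  76  88 115]
 [171 173 167 146 115  83  74  81  86  96 104 105 103  98  91  78  75  85
   91  96  86  80  75  89 117 146]
 [167 174 171 159 135  97  73  72  81  94 105 102 100  90  79  76  81  95
   97  98  89  79  82 108 144 163]]
```

```bash
python3 - <<'E'
from h import *
s=pickle.load(open("scene.pkl","rb"));t=pickle.load(open("top.pkl","rb"))
for th in(196,201,206):
    b=blobs(s,(383,172,12,8),th,k=8)[0];print(rect(cast(s,b,.180)),b.min(0),b.max(0))
c=np.array([[382.8,175.3],[392.4,178.6],[384.5,173.2],[394.4,176.6]]);p=cast(s,c,.18)*1000;print(p.round(1),p.mean(0),np.degrees(np.arctan2(*(p[1]-p[0])[::-1])),np.degrees(np.arctan2(*(p[3]-p[2])[::-1])))
# top view: base line of bar on the cap (dark shaded side valley), z~.142
v=np.array([[245.5,206],[247,213],[249,218],[249.5,220]]);q=cast(t,v,.16)*1000;print(q)
E
```

```text
(array([518.2, 227.1]), 35.1, 13.5, 26.3) [383.4375 173.0625] [394.0625 178.0625]
(array([518.5, 226.7]), 34.1, 11.5, 29.0) [383.6875 173.1875] [393.6875 177.9375]
(array([518.8, 226.6]), 32.9, 10.1, 29.2) [383.8125 173.4375] [393.4375 177.9375]
[[514.1 210.1]
 [538.5 229.4]
 [503.1 219.7]
 [528.6 239.6]] [521.09141259 224.68189867] 38.35953623315526 38.0440722118677
[[558.72832249 225.9511453 ]
 [535.9662383  220.88596271]
 [519.73380566 214.27984759]
 [513.25534617 212.60927446]]
```

```bash
cat >> h.py <<'E'
def go(x,y,z,yaw=None):
    from rig import bot
    from scipy.spatial.transform import Rotation as Ro
    o=bot.get_obs();R=Ro.from_euler("xyz",o["tcp_rot"]).as_matrix();p=np.array(o["tool_pos"])
    d=R.T@(np.array([x,y,z])-p);y0=o["tcp_rot"][2];tw=0 if yaw is None else -((yaw-y0+np.pi)%(2*np.pi)-np.pi)
    print("t",round(float(o["time_s"]),2),"dp",d.round(4).tolist(),"twist",round(float(tw),4),"at",p.round(4),np.round(o["tcp_rot"],4),"F",np.round(o["wrist_force"],1),"w",round(float(o["gripper_width"])*85.4,1),"g",round(float(o["grip_force"]),1),"j",np.round(o["joint_positions"],2))
E
python3 -c "
from h import *
go(.519,.227,.290,.49)"
```

```text
t 0.1 dp [0.5662, -0.5318, 0.0141] twist -0.0462 at [ 0.2361 -0.4964  0.3028] [-3.1395e+00 -2.0000e-04  4.4380e-01] F [-1.2  0.1  0.1] w 85.6 g 0.0 j [-1.23  0.09  1.37  0.    1.68 -0.1 ]
```

Call:
play_rows([
  {"dp":[0.566,-0.532,0.014],"twist":-0.046},
  {"dp":[0.566,-0.532,0.014],"twist":-0.046},
  {"dp":[0.566,-0.532,0.014],"twist":-0.046},
  {"dp":[0.566,-0.532,0.014],"twist":-0.046},
  {"dp":[0.566,-0.532,0.014],"twist":-0.046},
  {"dp":[0.566,-0.532,0.014],"twist":-0.046},
  {"dp":[0.566,-0.532,0.014],"twist":-0.046},
  {"dp":[0.566,-0.532,0.014],"twist":-0.046},
  {"dp":[0.566,-0.532,0.014],"twist":-0.046},
  {"dp":[0.566,-0.532,0.014],"twist":-0.046},
  {"dp":[0.566,-0.532,0.014],"twist":-0.046},
  {"dp":[0.566,-0.532,0.014],"twist":-0.046},
], gripper=0.06, squeeze=30)

```text
time_s: 1.3
tool_pos: [0.4546, 0.0642, 0.2927]
tcp_rot: [3.141, 0.0, 0.49]
wrist_force: [0.1, -0.6, 0.6]
gripper_width: 0.706
grip_force: 0.0
```

```bash
python3 -c "
from h import *
go(.519,.227,.290,.49)"
```

```text
t 1.3 dp [0.1335, -0.1133, 0.0027] twist 0.0002 at [0.4546 0.0642 0.2927] [3.1413e+00 2.0000e-04 4.9020e-01] F [ 0.1 -0.6  0.6] w 60.3 g 0.0 j [ 0.02 -0.11  1.59 -0.    1.66  1.1 ]
```

Call:
play_rows([
  {"dp":[0.134,-0.113,0.003],"twist":0},
  {"dp":[0.134,-0.113,0.003],"twist":0},
  {"dp":[0.134,-0.113,0.003],"twist":0},
  {"dp":[0.134,-0.113,0.003],"twist":0},
  {"dp":[0.134,-0.113,0.003],"twist":0},
  {"dp":[0.134,-0.113,0.003],"twist":0},
  {"dp":[0.134,-0.113,0.003],"twist":0},
])

```text
time_s: 2.0
tool_pos: [0.5193, 0.2238, 0.2899]
tcp_rot: [3.141, 0.001, 0.489]
wrist_force: [0.2, 1.2, -0.4]
gripper_width: 0.701
grip_force: 0.0
```

```bash
python3 -c "
from h import *
go(.519,.227,.218,.49)"
```

```text
t 2.0 dp [0.0013, -0.003, 0.0719] twist -0.0012 at [0.5193 0.2238 0.2899] [3.1411e+00 9.0000e-04 4.8880e-01] F [ 0.2  1.2 -0.4] w 59.8 g 0.0 j [ 0.31  0.13  1.36 -0.    1.66  1.39]
```

Call:
play_rows([
  {"dp":[0.0,0.0,0.0],"twist":0},
  {"dp":[0,0,0.036],"twist":0},
  {"dp":[0,0,0.072],"twist":0},
  {"dp":[0,0,0.072],"twist":0},
  {"dp":[0,0,0.072],"twist":0},
])

```text
time_s: 2.5
tool_pos: [0.5194, 0.2239, 0.2183]
tcp_rot: [-3.142, 0.001, 0.489]
wrist_force: [0.7, -0.0, 0.5]
gripper_width: 0.697
grip_force: 0.0
```

```bash
python3 -c "
from h import *
go(.519,.227,.218,.49)
from rig import bot
f=lambda im,u,v,w,h:cv2.resize(im[v:v+h,u:u+w],(400,300),interpolation=cv2.INTER_CUBIC)
s=bot.read_camera('scene')['image'];t=bot.read_camera('top')['image']
cv2.imwrite('pics/c2.png',np.hstack([f(s,335,145,100,75),f(t,215,184,68,51)])[:,:,::-1])"
```

```text
t 2.5 dp [0.0011, -0.0029, 0.0003] twist -0.0014 at [0.5194 0.2239 0.2183] [-3.1416e+00  1.0000e-03  4.8860e-01] F [ 0.7 -0.   0.5] w 59.5 g 0.0 j [ 0.31  0.15  1.47 -0.    1.52  1.39]
```

View pics/c2.png

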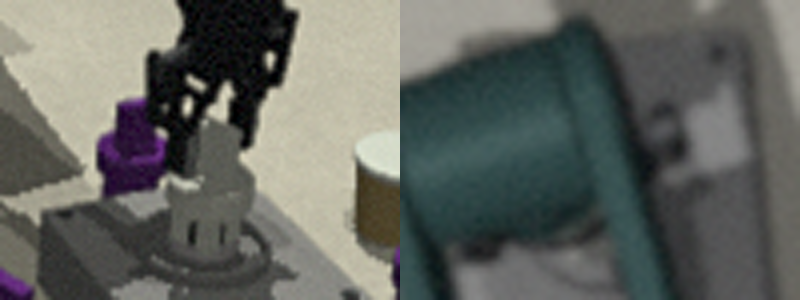

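The fingers straddle the bar at crop pixel (215,150). I'll make a small correction and close.

Call:
play_rows([
  {"dp":[0.001,-0.003,0],"twist":0},
  {"dp":[0.001,-0.003,0],"twist":0},
  {"dp":[0.001,-0.003,0],"twist":0},
  {"dp":[0.001,-0.003,0],"twist":0},
  {"dp":[0.001,-0.003,0],"twist":0},
  {"dp":[0.001,-0.003,0],"twist":0},
  {"dp":[0.001,-0.003,0],"twist":0},
  {"dp":[0.001,-0.003,0],"twist":0},
], gripper=0.0, squeeze=30)

```text
time_s: 3.4
tool_pos: [0.5194, 0.2281, 0.2185]
tcp_rot: [3.141, -0.001, 0.49]
wrist_force: [0.7, 0.7, 3.3]
gripper_width: 0.156
grip_force: 35.1
```

```bash
python3 -c "
from h import *
from rig import bot
go(.519,.227,.218,.49);print(bot.get_obs()['wrist_torque'].round(2))"
```

```text
t 3.4 dp [-0.0008, 0.0007, 0.0005] twist -0.0002 at [0.5194 0.2281 0.2185] [ 3.1415e+00 -1.3000e-03  4.8980e-01] F [0.7 0.7 3.3] w 13.4 g 35.1 j [0.31 0.16 1.46 0.   1.52 1.39]
[ 0.22 -0.09 -0.01]
```

Call:
play_rows([
  {"dp":[0,0,-0.01],"twist":0},
  {"dp":[0,0,-0.02],"twist":0},
  {"dp":[0,0,-0.03],"twist":0},
  {"dp":[0,0,-0.05],"twist":0},
  {"dp":[0,0,-0.08],"twist":0},
  {"dp":[0,0,-0.08],"twist":0},
  {"dp":[0,0,-0.08],"twist":0},
])

```text
time_s: 4.1
tool_pos: [0.5191, 0.2278, 0.2987]
tcp_rot: [3.141, -0.001, 0.49]
wrist_force: [-0.1, 0.1, -3.2]
gripper_width: 0.156
grip_force: 34.5
```

```bash
python3 -c "
from h import *
from rig import bot
go(.534,-.204,.298,.49);
for n in ('scene','top'): pickle.dump(bot.read_camera(n),open(n+'_lift.pkl','wb'))
s=pickle.load(open('scene_lift.pkl','rb'))['image'];t=pickle.load(open('top_lift.pkl','rb'))['image']
f=lambda im,u,v,w,h:cv2.resize(im[v:v+h,u:u+w],(400,300),interpolation=cv2.INTER_CUBIC)
cv2.imwrite('pics/c3.png',np.hstack([f(s,345,130,80,60),f(s,345,160,80,60)])[:,:,::-1])"
```

```text
t 4.1 dp [-0.19, 0.3881, 0.0006] twist -0.0002 at [0.5191 0.2278 0.2987] [ 3.1412e+00 -1.1000e-03  4.8980e-01] F [-0.1  0.1 -3.2] w 13.3 g 34.5 j [ 0.31  0.13  1.34 -0.    1.68  1.39]
```

View pics/c3.png

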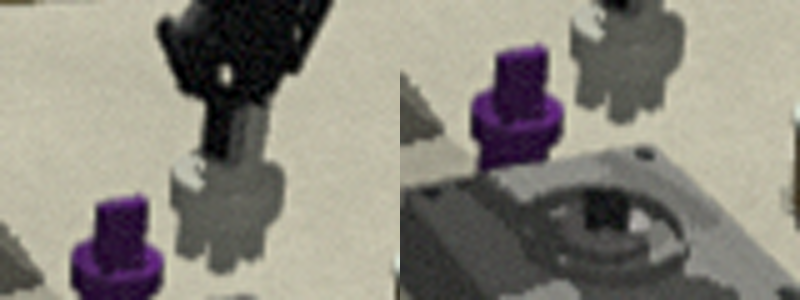

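The drum is lifted clear, and the dark shaft is visible at crop pixel (605,210). I'll carry it over to the free cell.

Call:
play_rows([
  {"dp":[-0.19,0.388,0],"twist":0},
  {"dp":[-0.19,0.388,0],"twist":0},
  {"dp":[-0.19,0.388,0],"twist":0},
  {"dp":[-0.19,0.388,0],"twist":0},
  {"dp":[-0.19,0.388,0],"twist":0},
  {"dp":[-0.19,0.388,0],"twist":0},
  {"dp":[-0.19,0.388,0],"twist":0},
  {"dp":[-0.19,0.388,0],"twist":0},
  {"dp":[-0.19,0.388,0],"twist":0},
  {"dp":[-0.19,0.388,0],"twist":0},
  {"dp":[-0.19,0.388,0],"twist":0},
  {"dp":[-0.19,0.388,0],"twist":0},
])

```text
time_s: 5.4
tool_pos: [0.5337, -0.2028, 0.2969]
tcp_rot: [-3.139, 0.001, 0.491]
wrist_force: [0.5, 0.2, -2.1]
gripper_width: 0.159
grip_force: 34.4
```

```bash
python3 -c "
from h import *
from rig import bot
go(.534,-.204,.139,.49)
c=bot.read_camera('scene');pickle.dump(c,open('s3.pkl','wb'));d=bot.read_camera('top');pickle.dump(d,open('t3.pkl','wb'))
f=lambda im,u,v,w,h:cv2.resize(im[v:v+h,u:u+w],(400,300),interpolation=cv2.INTER_CUBIC)
cv2.imwrite('pics/c4.png',np.vstack([np.hstack([f(c['image'],192,178,100,75),f(d['image'],336,176,84,63)]),np.hstack([f(c['image'],360,185,52,39),f(d['image'],225,195,52,39)])])[:,:,::-1])"
```

```text
t 5.4 dp [-0.0002, 0.0016, 0.1579] twist 0.0008 at [ 0.5337 -0.2028  0.2969] [-3.1393e+00  9.0000e-04  4.9080e-01] F [ 0.5  0.2 -2.1] w 13.6 g 34.4 j [-0.46  0.14  1.33  0.    1.68  0.62]
```

View pics/c4.png

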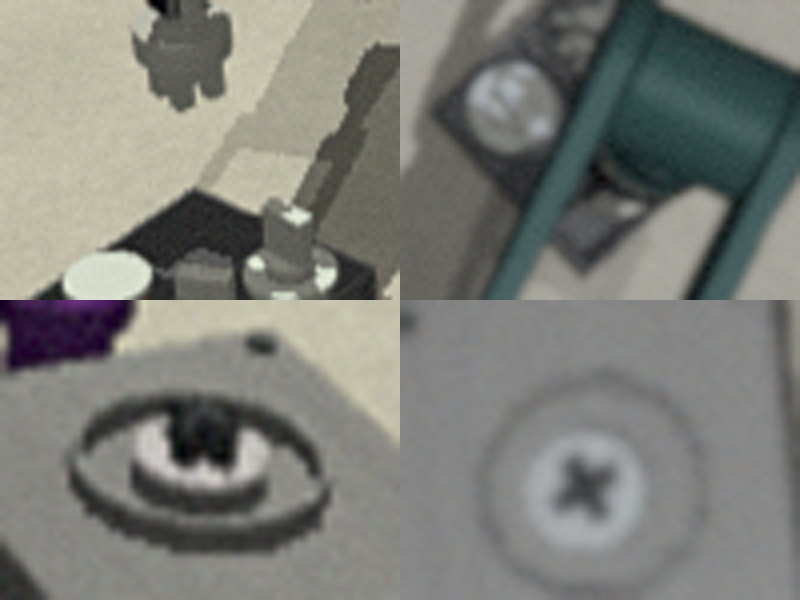

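The drum hangs beside the crate at crop pixel (185,60), over the free cell. The bottom-right crop shows the shaft cross clearly at (583,487), on the white seat. Lowering the drum now.

Call:
play_rows([
  {"dp":[0,0.001,0.04],"twist":0},
  {"dp":[0,0.001,0.08],"twist":0},
  {"dp":[0,0.001,0.11],"twist":0},
  {"dp":[0,0.001,0.13],"twist":0},
  {"dp":[0,0.001,0.145],"twist":0},
  {"dp":[0,0.001,0.153],"twist":0},
  {"dp":[0,0.001,0.157],"twist":0},
  {"dp":[0,0.001,0.157],"twist":0},
])

```text
time_s: 6.3
tool_pos: [0.5348, -0.2047, 0.1416]
tcp_rot: [3.141, -0.0, 0.49]
wrist_force: [1.0, 0.8, -1.4]
gripper_width: 0.157
grip_force: 34.3
```

```bash
python3 - <<'E'
from h import *
t=pickle.load(open("t3.pkl","rb"))
g=cv2.cvtColor(t["image"],cv2.COLOR_RGB2GRAY)
go(.534,-.204,.139)
# seat disc (z .084) incl. cross hull, and the dark cross (z .104) inside it
for th in(140,146,152):
    b=blobs(t,(240,205,22,26),th,k=8)[0];h=cv2.convexHull((cast(t,b,.084)*1000).astype(np.float32))
    e=cv2.fitEllipse((cast(t,b,.084)*1000).astype(np.float32));print("seat",th,np.round(e[0],1),np.round(e[1],1))
for th in(100,110,120,130):
    for b in blobs(t,(257-16,219-12,13,16),th,k=8,inv=True)[:1]:
        p=cast(t,b,.104)*1000;m=cv2.moments(p.astype(np.float32)[:,None]);c=np.array([m["m10"],m["m01"]])/m["m00"]
        q=p-c;r=np.hypot(*q.T);a=np.arctan2(q[:,1],q[:,0])
        print("cross",th,c.round(1),cv2.contourArea(p.astype(np.float32)),"yaw mod 90",np.degrees(np.angle(np.sum(r**6*np.exp(4j*a)))/4).round(1),b.min(0),b.max(0))
E
```

```text
t 6.3 dp [-0.0004, -0.001, 0.0026] twist 0.0 at [ 0.5348 -0.2047  0.1416] [ 3.1408e+00 -5.0000e-04  4.9020e-01] F [ 1.   0.8 -1.4] w 13.4 g 34.3 j [-0.46  0.22  1.55 -0.    1.37  0.62]
seat 140 [520.3 226.7] [55.4 57.4]
seat 146 [520.8 226.1] [52.2 53.8]
seat 152 [520.9 225.9] [50.  51.4]
cross 100 [521.5 222.9] 256.6942668899428 yaw mod 90 29.6 [245.5625 215.6875] [251.6875 222.4375]
cross 110 [521.5 222.8] 328.68923239642754 yaw mod 90 30.3 [245.1875 215.3125] [251.9375 222.4375]
cross 120 [521.6 222.9] 394.6790811435785 yaw mod 90 31.3 [244.9375 215.0625] [252.1875 222.4375]
cross 130 [521.6 222.9] 466.4201892192941 yaw mod 90 32.7 [244.5625 214.8125] [252.5625 222.4375]
```

Call:
play_rows([
  {"dp":[0,0,0.0015],"twist":0},
  {"dp":[0,0,0.0025],"twist":0},
  {"dp":[0,0,0.003],"twist":0},
  {"dp":[0,0,0.003],"twist":0},
])

```text
time_s: 6.7
tool_pos: [0.5349, -0.2051, 0.1392]
tcp_rot: [3.14, -0.001, 0.49]
wrist_force: [-0.3, 0.6, 1.2]
gripper_width: 0.16
grip_force: 34.8
```

```bash
python3 - <<'E'
from h import *
t=pickle.load(open("t3.pkl","rb"))
go(.534,-.204,.139)
for th in(95,105,115,125):
    for b in blobs(t,(240,207,17,22),th,k=8,inv=True)[:1]:
        p=cast(t,b,.104)*1000;m=cv2.moments(p.astype(np.float32)[:,None]);c=np.array([m["m10"],m["m01"]])/m["m00"]
        q=p-c;r=np.hypot(*q.T);a=np.arctan2(q[:,1],q[:,0])
        print("cross",th,c.round(1),cv2.contourArea(p.astype(np.float32)),"yaw mod 90",np.degrees(np.angle(np.sum(r**6*np.exp(4j*a)))/4).round(1),b.min(0),b.max(0))
E
```

```text
t 6.7 dp [-0.0003, -0.0014, 0.0002] twist 0.0 at [ 0.5349 -0.2051  0.1392] [ 3.1399e+00 -1.1000e-03  4.8970e-01] F [-0.3  0.6  1.2] w 13.7 g 34.8 j [-0.47  0.22  1.55 -0.    1.37  0.62]
cross 95 [521.5 222.9] 221.39473353186622 yaw mod 90 30.7 [245.8125 215.9375] [251.5625 221.8125]
cross 105 [521.5 222.9] 290.77630398771726 yaw mod 90 30.9 [245.3125 215.5625] [251.8125 222.1875]
cross 115 [521.4 222.9] 362.76779230008833 yaw mod 90 31.1 [245.0625 215.1875] [252.0625 222.5625]
cross 125 [521.4 222.9] 438.85627433331683 yaw mod 90 31.0 [244.6875 214.9375] [252.4375 222.8125]
```

Call:
play_rows([
  {"dp":[0,0,0],"twist":0},
  {"dp":[0,0,0],"twist":0},
  {"dp":[0,0,0],"twist":0},
  {"dp":[0,0,0],"twist":0},
  {"dp":[0,0,0],"twist":0},
  {"dp":[0,0,-0.04],"twist":0},
  {"dp":[0,0,-0.09],"twist":0},
  {"dp":[0,0,-0.1],"twist":0},
  {"dp":[0,0,-0.1],"twist":0},
], gripper=0.045)

```text
time_s: 7.6
tool_pos: [0.5356, -0.2053, 0.2417]
tcp_rot: [3.136, -0.004, 0.49]
wrist_force: [-0.1, -0.2, 0.3]
gripper_width: 0.525
grip_force: 0.0
```

```bash
python3 -c "
from h import *
go(.6487,-.209,.230,1.17)
from rig import bot
c=bot.read_camera('scene')
f=lambda im,u,v,w,h:cv2.resize(im[v:v+h,u:u+w],(600,450),interpolation=cv2.INTER_CUBIC)
cv2.imwrite('pics/c5.png',f(c['image'],192,198,120,90)[:,:,::-1])
for th in(170,185,200):
  b=blobs(c,(230,235,24,20),th)[0];print(rect(cast(c,b,.1)))
"
```

```text
t 7.6 dp [0.098, 0.0564, 0.0124] twist -0.6801 at [ 0.5356 -0.2053  0.2417] [ 3.1357 -0.0041  0.4899] F [-0.1 -0.2  0.3] w 44.9 g 0.0 j [-0.46  0.16  1.42 -0.    1.56  0.62]
(array([ 606.4, -227.2]), 31.2, 13.8, 38.3)
(array([ 606.2, -227.3]), 30.7, 11.5, 36.1)
(array([ 614.4, -223.8]), 13.1, 8.5, 77.2)
```

View pics/c5.png

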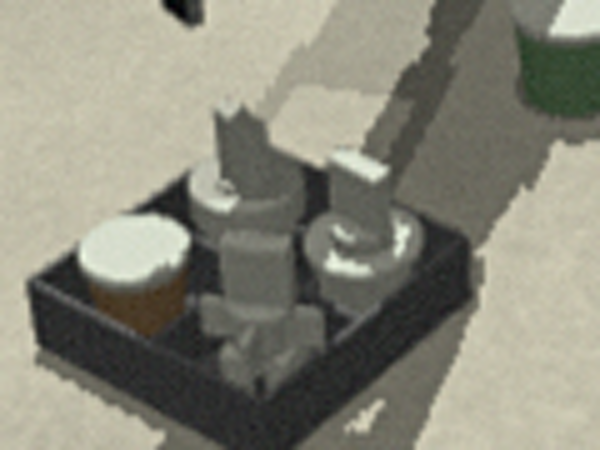

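The drum stands upright in the back cell at crop pixel (245,180). The vane wheel, with its bar at (258,265), hasn't moved. Moving above it.

Call:
play_rows([
  {"dp":[0.098,0.056,0.012],"twist":-0.68},
  {"dp":[0.098,0.056,0.012],"twist":-0.68},
  {"dp":[0.098,0.056,0.012],"twist":-0.68},
  {"dp":[0.098,0.056,0.012],"twist":-0.68},
  {"dp":[0.098,0.056,0.012],"twist":-0.68},
  {"dp":[0.098,0.056,0.012],"twist":-0.68},
  {"dp":[0.098,0.056,0.012],"twist":-0.68},
  {"dp":[0.098,0.056,0.012],"twist":-0.68},
])

```text
time_s: 8.45
tool_pos: [0.6468, -0.208, 0.2249]
tcp_rot: [-3.14, 0.0, 1.169]
wrist_force: [0.7, 0.5, 0.7]
gripper_width: 0.53
grip_force: 0.0
```

```bash
python3 -c "
from h import *
go(.649,-.209,.138,1.17)"
```

```text
t 8.45 dp [-0.0001, 0.0026, 0.0869] twist -0.0015 at [ 0.6468 -0.208   0.2249] [-3.1397e+00  1.0000e-04  1.1685e+00] F [0.7 0.5 0.7] w 45.3 g 0.0 j [-0.39  0.4   1.15 -0.    1.6   0.01]
```

Call:
play_rows([
  {"dp":[0,0.0025,0.0],"twist":0},
  {"dp":[0,0.0025,0.03],"twist":0},
  {"dp":[0,0.0025,0.06],"twist":0},
  {"dp":[0,0.0025,0.087],"twist":0},
  {"dp":[0,0.0025,0.087],"twist":0},
  {"dp":[0,0.0025,0.087],"twist":0},
])

```text
time_s: 9.05
tool_pos: [0.6495, -0.2091, 0.1391]
tcp_rot: [-3.141, 0.0, 1.169]
wrist_force: [0.7, 0.5, 1.2]
gripper_width: 0.531
grip_force: 0.0
```

```bash
python3 -c "
from h import *
go(.649,-.209,.138,1.17)"
```

```text
t 9.05 dp [-0.0001, -0.0005, 0.0011] twist -0.0005 at [ 0.6495 -0.2091  0.1391] [-3.1409e+00  1.0000e-04  1.1695e+00] F [0.7 0.5 1.2] w 45.3 g 0.0 j [-0.39  0.46  1.24 -0.    1.44  0.01]
```

Call:
play_rows([
  {"dp":[0,0,0],"twist":0},
  {"dp":[0,0,0],"twist":0},
  {"dp":[0,0,0],"twist":0},
  {"dp":[0,0,0],"twist":0},
  {"dp":[0,0,0],"twist":0},
  {"dp":[0,0,-0.01],"twist":0},
  {"dp":[0,0,-0.04],"twist":0},
  {"dp":[0,0,-0.09],"twist":0},
  {"dp":[0,0,-0.14],"twist":0},
  {"dp":[0,0,-0.16],"twist":0},
  {"dp":[0,0,-0.16],"twist":0},
], gripper=0.0, squeeze=60)

```text
time_s: 10.15
tool_pos: [0.6504, -0.2094, 0.3048]
tcp_rot: [3.132, 0.0, 1.17]
wrist_force: [0.2, -0.7, -1.1]
gripper_width: 0.155
grip_force: 60.8
```

```bash
python3 -c "
from h import *
from rig import bot
go(.5195,.2275,.300,.515)
c=bot.read_camera('scene');pickle.dump(c,open('s6.pkl','wb'))
f=lambda im,u,v,w,h:cv2.resize(im[v:v+h,u:u+w],(600,450),interpolation=cv2.INTER_CUBIC)
cv2.imwrite('pics/c6.png',f(c['image'],192,158,120,90)[:,:,::-1])
"
```

```text
t 10.15 dp [0.3511, -0.2911, 0.0021] twist 0.6548 at [ 0.6504 -0.2094  0.3048] [3.1322 0.     1.1698] F [ 0.2 -0.7 -1.1] w 13.2 g 60.8 j [-0.39  0.39  1.01 -0.    1.74  0.01]
```

View pics/c6.png

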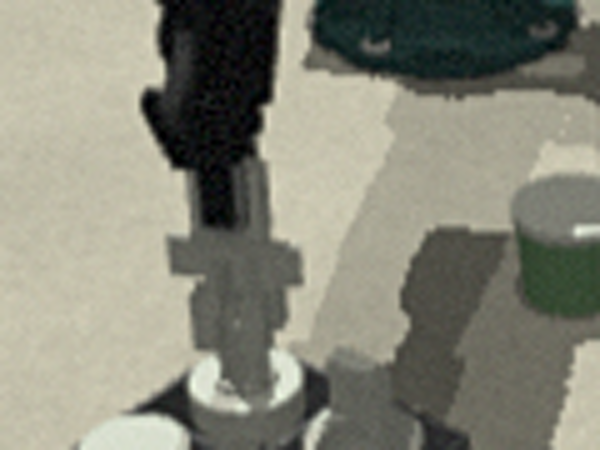

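The vane wheel is held upright at crop pixel (235,280). Moving above the shaft.

Call:
play_rows([
  {"dp":[0.351,-0.291,0.005],"twist":0.655},
  {"dp":[0.351,-0.291,0.005],"twist":0.655},
  {"dp":[0.351,-0.291,0.005],"twist":0.655},
  {"dp":[0.351,-0.291,0.005],"twist":0.655},
  {"dp":[0.351,-0.291,0.005],"twist":0.655},
  {"dp":[0.351,-0.291,0.005],"twist":0.655},
  {"dp":[0.351,-0.291,0.005],"twist":0.655},
  {"dp":[0.351,-0.291,0.005],"twist":0.655},
  {"dp":[0.351,-0.291,0.005],"twist":0.655},
  {"dp":[0.351,-0.291,0.005],"twist":0.655},
  {"dp":[0.351,-0.291,0.005],"twist":0.655},
  {"dp":[0.351,-0.291,0.005],"twist":0.655},
])

```text
time_s: 11.4
tool_pos: [0.5183, 0.2268, 0.2916]
tcp_rot: [3.141, 0.005, 0.514]
wrist_force: [-0.3, 0.5, -1.5]
gripper_width: 0.155
grip_force: 60.8
```

```bash
python3 -c "
from h import *
go(.5193,.2274,.246,.515)"
```

```text
t 11.4 dp [0.0014, -0.0, 0.0456] twist -0.0006 at [0.5183 0.2268 0.2916] [3.1414 0.0046 0.5144] F [-0.3  0.5 -1.5] w 13.3 g 60.8 j [ 0.31  0.13  1.35 -0.    1.67  1.37]
```

Call:
play_rows([
  {"dp":[0,0,0],"twist":0},
  {"dp":[0,0,0.025],"twist":0},
  {"dp":[0,0,0.044],"twist":0},
  {"dp":[0,0,0.044],"twist":0},
  {"dp":[0,0,0.044],"twist":0},
])

```text
time_s: 11.9
tool_pos: [0.519, 0.2265, 0.2499]
tcp_rot: [3.142, 0.001, 0.513]
wrist_force: [-0.2, 0.2, -2.0]
gripper_width: 0.155
grip_force: 60.7
```

```bash
python3 -c "
from h import *
go(.5193,.2274,.239,.515)
from rig import bot
c=bot.read_camera('scene');d=bot.read_camera('top');pickle.dump(c,open('s7.pkl','wb'))
f=lambda im,u,v,w,h:cv2.resize(im[v:v+h,u:u+w],(560,420),interpolation=cv2.INTER_CUBIC)
cv2.imwrite('pics/c7.png',f(c['image'],350,155,72,54)[:,:,::-1])
"
```

```text
t 11.9 dp [0.0007, -0.0006, 0.0109] twist -0.0021 at [0.519  0.2265 0.2499] [3.1416e+00 1.0000e-03 5.1290e-01] F [-0.2  0.2 -2. ] w 13.2 g 60.7 j [ 0.31  0.14  1.42 -0.    1.58  1.37]
```

View pics/c7.png

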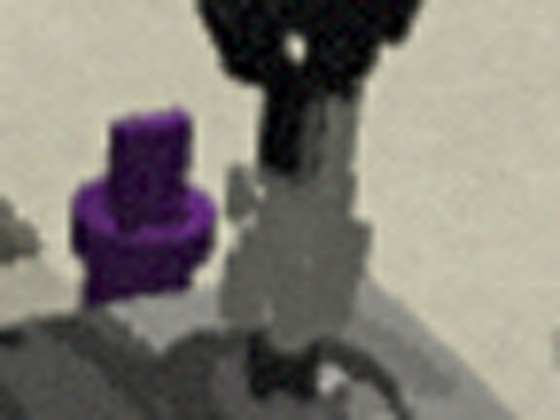

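The shaft's ribs (crop x about 250–330) are centred under the foot (222–352). I'll descend slowly and watch the force.

Call:
play_rows([
  {"dp":[0.0005,-0.0005,0.004],"twist":0},
  {"dp":[0.0005,-0.0005,0.008],"twist":0},
  {"dp":[0.0005,-0.0005,0.011],"twist":0},
  {"dp":[0.0005,-0.0005,0.014],"twist":0},
  {"dp":[0.0005,-0.0005,0.017],"twist":0},
  {"dp":[0.0005,-0.0005,0.017],"twist":0},
])

```text
time_s: 12.6
tool_pos: [0.5185, 0.2283, 0.2323]
tcp_rot: [-3.141, 0.001, 0.515]
wrist_force: [-1.0, -0.1, -2.1]
gripper_width: 0.154
grip_force: 60.7
```

```bash
python3 -c "
from h import *
go(.5193,.2274,.239,.515)
from rig import bot
print(bot.get_obs()['wrist_torque'].round(2))"
```

```text
t 12.6 dp [0.0002, 0.0012, -0.0067] twist -0.0001 at [0.5185 0.2283 0.2323] [-3.1414e+00  1.4000e-03  5.1490e-01] F [-1.  -0.1 -2.1] w 13.2 g 60.7 j [ 0.31  0.15  1.44 -0.    1.55  1.37]
[ 0.    0.03 -0.04]
```

About 7 mm is engaged with no contact force. Continuing down.

Call:
play_rows([
  {"dp":[0,0,0.004],"twist":0},
  {"dp":[0,0,0.008],"twist":0},
  {"dp":[0,0,0.012],"twist":0},
  {"dp":[0,0,0.015],"twist":0},
  {"dp":[0,0,0.017],"twist":0},
  {"dp":[0,0,0.017],"twist":0},
])

```text
time_s: 13.2
tool_pos: [0.5189, 0.2284, 0.2171]
tcp_rot: [3.141, -0.001, 0.515]
wrist_force: [-2.1, -0.8, 5.6]
gripper_width: 0.153
grip_force: 61.9
```

```bash
python3 -c "
from h import *
go(.5193,.2274,.211,.515)
from rig import bot
print(bot.get_obs()['wrist_torque'].round(2))"
```

```text
t 13.2 dp [-0.0002, 0.0011, 0.0061] twist -0.0001 at [0.5189 0.2284 0.2171] [ 3.1414e+00 -1.0000e-03  5.1490e-01] F [-2.1 -0.8  5.6] w 13.1 g 61.9 j [ 0.31  0.16  1.47 -0.    1.52  1.37]
[-0.18  0.5  -0.03]
```

Call:
play_rows([
  {"dp":[0,0,0.002],"twist":0},
  {"dp":[0,0,0.004],"twist":0},
  {"dp":[0,0,0.006],"twist":0},
  {"dp":[0,0,0.007],"twist":0},
  {"dp":[0,0,0.007],"twist":0},
  {"dp":[0,0,0.007],"twist":0},
])

```text
time_s: 13.8
tool_pos: [0.5189, 0.2285, 0.2134]
tcp_rot: [3.141, -0.003, 0.515]
wrist_force: [-5.1, -2.7, 15.4]
gripper_width: 0.154
grip_force: 63.5
```

```bash
python3 -c "
from h import *
go(.5193,.2274,.211,.515)
from rig import bot
print(bot.get_obs()['wrist_torque'].round(2))"
```

```text
t 13.8 dp [-0.0002, 0.0012, 0.0024] twist -0.0 at [0.5189 0.2285 0.2134] [ 3.1409e+00 -3.0000e-03  5.1500e-01] F [-5.1 -2.7 15.4] w 13.2 g 63.5 j [ 0.31  0.16  1.47 -0.    1.51  1.37]
[-0.52  1.4   0.03]
```

A lateral force of about 6 N along tool −x means I'm slightly off in +x. I'll relieve that and press further.

Call:
play_rows([
  {"dp":[-0.001,0,0],"twist":0},
  {"dp":[-0.0015,0,0],"twist":0},
  {"dp":[-0.0015,0,0.001],"twist":0},
  {"dp":[-0.0015,0,0.002],"twist":0},
  {"dp":[-0.0015,0,0.002],"twist":0},
  {"dp":[-0.0015,0,0.002],"twist":0},
])

```text
time_s: 14.4
tool_pos: [0.5185, 0.2283, 0.2134]
tcp_rot: [3.141, -0.007, 0.515]
wrist_force: [-5.6, -1.0, 20.1]
gripper_width: 0.153
grip_force: 64.2
```

```bash
python3 -c "
from h import *
go(.5193,.2274,.211,.515)
from rig import bot
print(bot.get_obs()['wrist_torque'].round(2))"
```

```text
t 14.4 dp [0.0003, 0.0012, 0.0024] twist 0.0001 at [0.5185 0.2283 0.2134] [ 3.1406 -0.0072  0.5151] F [-5.6 -1.  20.1] w 13.1 g 64.2 j [0.31 0.15 1.48 0.   1.5  1.37]
[-0.34  1.44  0.02]
```

z has stalled while the force and the torque about the pad axis keep rising, so the wheel is probably cocked in the grip. I'll ease off, let it settle flat on the seat, then re-grip.

Call:
play_rows([
  {"dp":[0.001,0,-0.004],"twist":0},
  {"dp":[0.001,0,-0.009],"twist":0},
  {"dp":[0.001,0,-0.011],"twist":0},
  {"dp":[0.001,0,-0.011],"twist":0},
])

```text
time_s: 14.8
tool_pos: [0.5187, 0.2283, 0.2191]
tcp_rot: [3.141, -0.002, 0.515]
wrist_force: [-1.8, -0.5, 4.2]
gripper_width: 0.151
grip_force: 61.8
```

```bash
python3 -c "
from h import *
go(.5193,.2274,.2185,.515)
from rig import bot
print(bot.get_obs()['wrist_torque'].round(2))"
```

```text
t 14.8 dp [0.0001, 0.0011, 0.0006] twist -0.0001 at [0.5187 0.2283 0.2191] [ 3.1413e+00 -2.0000e-03  5.1490e-01] F [-1.8 -0.5  4.2] w 12.9 g 61.8 j [0.31 0.15 1.47 0.   1.52 1.37]
[-0.04  0.25 -0.01]
```

Call:
play_rows([
  {"dp":[0,0,0],"twist":0},
  {"dp":[0,0,0],"twist":0},
  {"dp":[0,0,0],"twist":0},
  {"dp":[0,0,0],"twist":0},
], gripper=0.045)

```text
time_s: 15.2
tool_pos: [0.5183, 0.228, 0.2173]
tcp_rot: [-3.142, 0.001, 0.515]
wrist_force: [-0.5, 0.1, 0.6]
gripper_width: 0.53
grip_force: 0.0
```

```bash
python3 -c "
from h import *
go(.5188,.2280,.2182,.515)
from rig import bot
print(bot.get_obs()['wrist_torque'].round(2))"
```

```text
t 15.2 dp [0.0004, 0.0003, -0.0009] twist -0.0002 at [0.5183 0.228  0.2173] [-3.1416e+00  1.0000e-03  5.1480e-01] F [-0.5  0.1  0.6] w 45.3 g 0.0 j [ 0.31  0.16  1.47 -0.    1.52  1.37]
[-0.05 -0.01  0.01]
```

Call:
play_rows([
  {"dp":[0,0,-0.001],"twist":0},
  {"dp":[0,0,-0.001],"twist":0},
  {"dp":[0,0,-0.001],"twist":0},
  {"dp":[0,0,-0.001],"twist":0},
  {"dp":[0,0,-0.001],"twist":0},
  {"dp":[0,0,-0.001],"twist":0},
  {"dp":[0,0,-0.001],"twist":0},
], gripper=0.0, squeeze=90)

```text
time_s: 15.9
tool_pos: [0.5184, 0.2282, 0.2193]
tcp_rot: [3.142, -0.0, 0.515]
wrist_force: [-0.9, 0.2, 1.8]
gripper_width: 0.148
grip_force: 87.6
```

```bash
python3 -c "
from h import *
go(.5193,.2274,.2105,.515)
from rig import bot
print(bot.get_obs()['wrist_torque'].round(2))"
```

```text
t 15.9 dp [0.0004, 0.0011, 0.0088] twist -0.0001 at [0.5184 0.2282 0.2193] [ 3.1415e+00 -4.0000e-04  5.1490e-01] F [-0.9  0.2  1.8] w 12.7 g 87.6 j [0.31 0.15 1.46 0.   1.52 1.37]
[ 0.04  0.04 -0.02]
```

Call:
play_rows([
  {"dp":[0,0,0.002],"twist":0},
  {"dp":[0,0,0.004],"twist":0},
  {"dp":[0,0,0.006],"twist":0},
  {"dp":[0,0,0.006],"twist":0},
])

```text
time_s: 16.3
tool_pos: [0.5185, 0.2282, 0.2135]
tcp_rot: [3.141, -0.001, 0.515]
wrist_force: [-2.0, 0.6, 6.2]
gripper_width: 0.15
grip_force: 88.1
```

```bash
python3 -c "
from h import *
go(.5193,.2274,.2105,.515)
from rig import bot
print(bot.get_obs()['wrist_torque'].round(2))"
```

```text
t 16.3 dp [0.0003, 0.0011, 0.003] twist -0.0002 at [0.5185 0.2282 0.2135] [ 3.1415e+00 -8.0000e-04  5.1480e-01] F [-2.   0.6  6.2] w 12.8 g 88.1 j [0.31 0.16 1.47 0.   1.51 1.37]
[-0.01  0.33 -0.06]
```

The seat is now going down freely: 5.8 mm at low force. Pressing to the stop.

Call:
play_rows([
  {"dp":[0,0,0.001],"twist":0},
  {"dp":[0,0,0.002],"twist":0},
  {"dp":[0,0,0.003],"twist":0},
  {"dp":[0,0,0.004],"twist":0},
  {"dp":[0,0,0.004],"twist":0},
  {"dp":[0,0,0.004],"twist":0},
])

```text
time_s: 16.9
tool_pos: [0.5185, 0.2282, 0.2113]
tcp_rot: [3.141, -0.002, 0.515]
wrist_force: [-2.6, -0.4, 9.7]
gripper_width: 0.153
grip_force: 89.2
```

```bash
python3 -c "
from h import *
go(.5193,.2274,.2105,.515)
from rig import bot
print(bot.get_obs()['wrist_torque'].round(2))"
```

```text
t 16.9 dp [0.0003, 0.0011, 0.0008] twist -0.0001 at [0.5185 0.2282 0.2113] [ 3.1412e+00 -1.9000e-03  5.1490e-01] F [-2.6 -0.4  9.7] w 13.1 g 89.2 j [ 0.31  0.16  1.48 -0.    1.5   1.37]
[-0.12  0.69 -0.03]
```

Call:
play_rows([
  {"dp":[0,0,0.001],"twist":0},
  {"dp":[0,0,0.002],"twist":0},
  {"dp":[0,0,0.002],"twist":0},
  {"dp":[0,0,0.002],"twist":0},
  {"dp":[0,0,0.002],"twist":0},
])

```text
time_s: 17.4
tool_pos: [0.5185, 0.2283, 0.2112]
tcp_rot: [3.141, -0.003, 0.515]
wrist_force: [-5.3, -1.3, 16.9]
gripper_width: 0.149
grip_force: 90.1
```

```bash
python3 -c "
from h import *
go(.5193,.2274,.2105,.515)
from rig import bot
print(bot.get_obs()['wrist_torque'].round(2))
c=bot.read_camera('scene');g=lambda im,u,v,w,h:cv2.resize(im[v:v+h,u:u+w],(400,300),interpolation=cv2.INTER_CUBIC)
cv2.imwrite('pics/c8.png',np.hstack([g(c['image'],350,165,72,54),g(c['image'],192,198,100,75)])[:,:,::-1])"
```

```text
t 17.4 dp [0.0002, 0.0011, 0.0007] twist -0.0001 at [0.5185 0.2283 0.2112] [ 3.1409e+00 -3.0000e-03  5.1490e-01] F [-5.3 -1.3 16.9] w 12.8 g 90.1 j [ 0.31  0.16  1.48 -0.    1.5   1.37]
[-0.33  1.19 -0.  ]
```

View pics/c8.png

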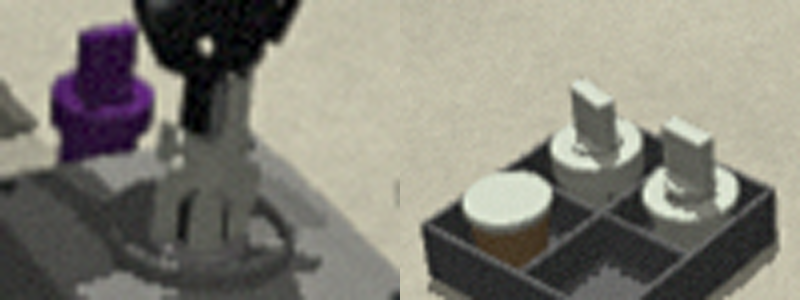

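The wheel has hit the hard stop: 8 mm of travel, with force rising and z unchanged. The vane wheel is meshed and upright at crop pixel (205,190). The drum stands in its cell at (600,130), and the disc wheel and small tub haven't moved. Handing in.

```bash
python3 -c "
from rig import bot
print(bot.job_done())"
```

```text
the job is handed in; nothing more can be done
None
```

The job is handed in (no verdict came back): the drum wheel stands released in the empty cell, and the vaned wheel is meshed on the shaft, gripped and pressed to the seat's stop (about 8 mm down by arm travel), at 17.4 s on the robot's clock.

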